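# Power up and fire the trigger panel

## Task

Start up and fire the trigger panel by touch alone, in this order: switch on the red mains rocker by pushing its raised far end right down, press the yellow arming key fully in until it stays down, then press the green fire key fully down, hold it there for two seconds and let it come back up. Leave the black rocker and the blue and white keys unpressed, and do not pick up or shift anything else on the bench.

Things in the scene. Friction and masses are not known exactly. Their poses are not given: they have to be found in the camera images.
- red_unit: Black bezel plate (76 x 46 x 6 mm, rim to 10 mm) of the red mains rocker; origin at the centre of its underside, on the power box's top, 60 mm above the bench. x points to the rocker's far end (away from the robot, turned by the box's yaw), y to the left, z up. The power box is dark grey, 140 x 160 x 60 mm, fixed, and carries two such units side by side, 72 mm apart, red and black, in either order.
- red_rocker (a joint): Tilt of the red V-shaped rocker (60 mm long in x, 26 mm wide, two flat halves of 30 mm meeting at the pivot line, which lies 18 mm above red_unit's origin). 0 rad = off: near half level, far half slopes up 0.5 rad; 0.5 rad = on: far half level at 18 mm above red_unit's origin, near half raised. It takes about 2 N on the middle of the raised half and stays where it is left.
- red_rocker_far (a point): Middle of the red rocker's far half, on its upper face, 18 mm from the pivot line; moves with the rocker. Push straight down here; it goes down about 8.6 mm from off to on.
- black_rocker (a joint): Tilt of the black rocker beside the red one, same make and sense; it is off (0) and stays so.
- yellow_key_top (a point): Centre of the top face of the yellow key: a square yellow cap, 28 x 28 mm, standing 10 mm out of a black 38 mm square collar, its top 68 mm above the bench when up; moves with the key; its axes are those of the trigger panel (x across it away from the robot, y along the row to the left, z up).
- yellow_key (a joint): How far the yellow key is pressed, 0 (up) to 0.006 m (fully down). Latching key: it takes about 2.5 N and stays down when let go.
- green_key_top (a point): Centre of the top face of the green key: a square green cap, 28 x 28 mm, standing 10 mm out of a black 38 mm square collar, its top 68 mm above the bench when up; moves with the key; its axes are those of the trigger panel (x across it away from the robot, y along the row to the left, z up).
- green_key (a joint): How far the green key is pressed, 0 (up) to 0.006 m (fully down). Spring key: 1.2 N to start, 4 N fully down, comes back up when let go.
- blue_key_top (a point): Centre of the top face of the blue key: a square blue cap, 28 x 28 mm, standing 10 mm out of a black 38 mm square collar, its top 68 mm above the bench when up; moves with the key; its axes are those of the trigger panel (x across it away from the robot, y along the row to the left, z up).
- blue_key (a joint): How far the blue key is pressed, 0 (up) to 0.006 m (fully down). Spring key (as the green one), to be left alone.
- white_key_top (a point): Centre of the top face of the white key: a square white cap, 28 x 28 mm, standing 10 mm out of a black 38 mm square collar, its top 68 mm above the bench when up; moves with the key; its axes are those of the trigger panel (x across it away from the robot, y along the row to the left, z up).
- white_key (a joint): How far the white key is pressed, 0 (up) to 0.006 m (fully down). Spring key (as the green one), to be left alone.
- panel: Fixed beige trigger panel, 150 (x) x 290 (y) x 50 mm, origin at the centre of its underside. It carries four aluminium key modules in a row along its y axis, 64 mm apart, key centres 20 mm nearer the robot than the panel's middle; which colour sits in which place varies. The panel may stand left or right of the power box.
- screwdriver: Loose screwdriver, 170 mm long, lying in front of the panel. Not part of the job.
- adapter: Loose brass adapter, 20 mm across, 26 mm tall, standing on the strip at the panel's far edge (panel top is 50 mm above the bench); origin under its centre. Not part of the job.
- spool: Loose orange spool, 54 mm across, 36 mm tall, standing in front of the power box; origin under its centre. Not part of the job.
- diecast_box: Loose black metal box, 60 x 110 x 31 mm, at the back of the bench; origin under its centre. Not part of the job.
- wash_bottle: Loose white bottle, 64 mm across, 150 mm tall, at the right; origin under its centre. Not part of the job.
- test_board: Loose green circuit board, 80 x 100 mm, up to 18 mm tall, at the back; origin under its centre. Not part of the job.
- meter: Loose yellow hand meter, 150 x 75 x 45 mm, at the left; origin under its centre. Not part of the job.

How it is judged:
By the outcome, as a careful person would: the job done as asked, in the order asked, and still so for the second after the job is handed in, with the robot touching nothing.
It also fails if it takes over 50 s, if anything falls off the work surface, if the arm or the gripper's body presses on something with over 40 N, if the wrist force passes 120 N, or if a joint passes its speed limit or range.

## Robot

A 6-joint arm with a two-finger parallel gripper is mounted at the origin on the work surface. World frame = base frame: x ahead of the robot, y to its left, z up, the work surface at z = 0. Lengths are in mm, angles in rad, forces in N, time in s.
With the tool pointing down it reaches from about 250 to 775 mm from the base axis. Payload 4 kg.
Tool frame: the origin (TCP) lies on the centre line of the jaws, within the pads' length; the fingertips stand 19 mm ahead of it and the grasp point (between the pads) is the TCP; z points along the fingers, y is the direction in which the jaws open and shut (so a half turn about z gives the same grasp; the last joint's range is limited). The gripper opens to 94 mm and grips with 3 to 60 N. Pads are 16 mm wide; open, the fingers measure 119 mm over their backs; the gripper's body (75 mm by 177 mm) begins 78 mm behind the grasp point.
Start: joints at [1.146, 0.087, 1.371, -0, 1.684, -0.103], TCP at [173.96, 521.782, 224.506] pointing down, gripper open.
Joint ranges: [-3.1, 3.1], [-0.76, 2.03], [0.27, 2.55], [-1.08, 4.22], [0.17, 2.65], [-2.57, 2.57]. Speed limits (rad/s): [2.79, 2.79, 3.14, 3.14, 3.14, 3.14].

## Interface

Orientations are given as a 3x3 rotation matrix whose columns are the frame's x, y, z axes.
In Python, from cell import env gives the robot as it stands. The module is installed in compiled form; this text tells all that it offers.
- The arm moves only by the tool send_rows, never from a script. Its argument "motion" is a list of rows, each a list of 7 numbers: the finger opening in cm, from 0 to 9.4, then the shift along the tool's x, y, z in cm, then the turn, a rotation vector about the tool's x, y, z in rad. A call has 1 to 8 rows; each row shifts and turns the commanded pose from where the row before left it, along the tool's axes as they then stand; what a row does not reach is not made up. A row lasts 1/8 s, in which the tool goes at most 62.5 mm and 10.7 degrees, less where a joint would pass 70% of its speed; a pose out of reach is approached as far as the arm can. A call with a gripper value outside its range is refused whole. The fingers move at their own pace and stop on an object; "grip_force" is the grip in N (left out, the last holds). Time passes only in rows, so rows that do not move let the fingers close. It gives the time, the measured TCP pose, the force and the opening at its end, in the units of the state.
- env.read_state(): the state, without advancing time (a new reading comes with each control period).
- env.grab_frame(name): name is "side" or "top"; returns a dict with "color" (420x560x3 uint8, red, green, blue), "depth" (420x560 float32, mm along the optical axis (not along the pixel's ray), 0 where there is no reading), "fx", "fy", "cx", "cy" (pixels), "pose" (4x4, takes a point from camera to world coordinates). Camera axes: x right, y up, looking along -z (the intrinsics and any distortion apply to the point x, -y, -z); pixel columns grow to the right and rows downward; lengths in mm; the calibration is good to about 2 mm. A picture is of the moment at which its call begins.
- env.sign_off(): hands the job in, once; it reports no verdict.
The state is a dict: "clock": time; "joint_positions": joint angles; "joint_vel": joint speeds; "joint_torque": joint torques, N m; "tool_pos": TCP position; "ee_rot": TCP orientation; "ft_force": force on the tool from outside, world axes, zero at the start; "moment": the same for the moment, N m; "opening": opening from 0.0 (shut) to 1.0 (fully open).
Only numpy, scipy, OpenCV 4.12 (cv2) and the standard library are available. Lean on these libraries where they do the work, as an engineer would, in place of code of your own. Each camera call takes 0.05 s, during which the arm holds its last target.

## Working session

There is one attempt and no reset: what is moved stays moved. The work goes in short steps, Python scripts to look and compute and a tool call to move; the robot and the scene stay as the last step left them, time stands still between calls to the robot, and variables do not carry over. Pictures are saved under pics/ and viewed, and the job is handed in when it is done.

Besides the shell and the picture viewer there is one more tool, called as name(argument=value, ...), one argument or row to a line, values as JSON. send_rows: Moves the arm, as the interface text tells. Its arguments: {"type":"object","properties":{"motion":{"type":"array","items":{"type":"array","items":{"type":"number"}}},"grip_force":{"type":"number"}},"required":["motion"]}

```bash
mkdir -p pics; python3 - <<'E'
from cell import env
import cv2,numpy as np
s=env.read_state();print({k:np.round(v,3).tolist() for k,v in s.items()})
for n in("top","side"):
    f=env.grab_frame(n);np.savez(f"{n}0.npz",**f)
    print(n,f["fx"],f["fy"],f["cx"],f["cy"],f["pose"].round(3).tolist(),[k for k in f])
    cv2.imwrite(f"pics/{n}0.png",f["color"][:,:,::-1])
E
```

```text
{'clock': 0.0, 'joint_positions': [1.146, 0.088, 1.372, -0.0, 1.684, -0.103], 'joint_vel': [-0.0, 0.001, -0.001, 0.001, 0.0, 0.001], 'joint_torque': [0.002, -34.019, -30.242, 0.072, 0.033, -0.0], 'tool_pos': [173.75, 521.32, 223.311], 'ee_rot': [[-0.949, 0.316, -0.001], [0.316, 0.949, -0.002], [0.0, -0.002, -1.0]], 'ft_force': [-0.319, 0.999, -0.086], 'moment': [0.023, -0.028, -0.033], 'opening': 0.999}
top 507.5705319549755 507.5705319549755 283.2667859122726 212.46153691530347 [[0.017, 0.996, -0.083, 461.731], [-1.0, 0.016, -0.006, 4.243], [-0.005, 0.083, 0.997, 1712.997], [0.0, 0.0, 0.0, 1.0]] ['color', 'depth', 'fx', 'fy', 'cx', 'cy', 'pose']
side 411.01042232621046 411.01042232621046 277.6010517451038 215.89450549322325 [[0.877, 0.258, -0.405, -4.007], [-0.48, 0.438, -0.76, -1129.631], [-0.018, 0.861, 0.508, 818.678], [0.0, 0.0, 0.0, 1.0]] ['color', 'depth', 'fx', 'fy', 'cx', 'cy', 'pose']
```

View pics/top0.png

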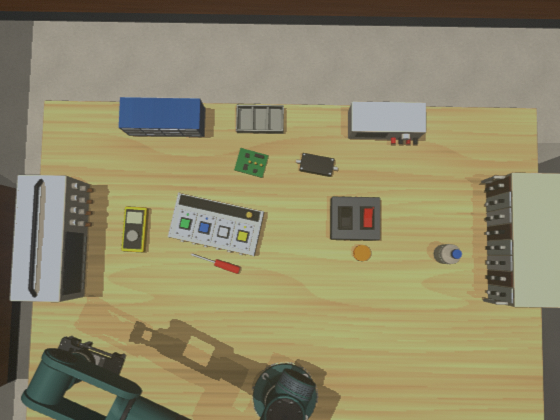

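View pics/side0.png

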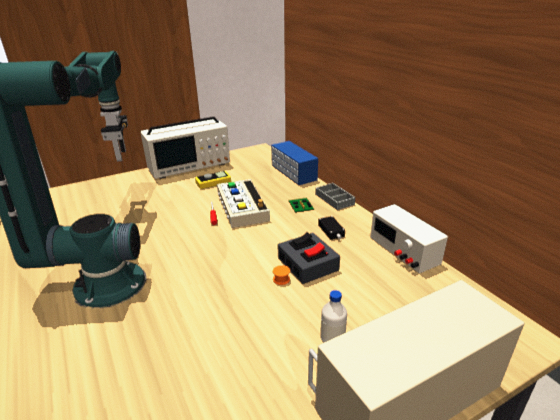

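The top view shows the row from left to right as green (185,224), blue (204,228), white (223,232) and yellow (242,236). The black rocker is at (345,217) and the red one at (368,217). I'll measure these more closely.

```bash
cat > h.py <<'E'
import numpy as np,cv2
def load(n): return dict(np.load(n+".npz"))
def pz(f,u,v,z):
    P=f["pose"];d=P[:3,:3]@np.array([(u-f["cx"])/f["fx"],-(v-f["cy"])/f["fy"],-1.]);t=(z-P[2,3])/d[2];return P[:3,3]+t*d
def proj(f,p):
    P=f["pose"];c=P[:3,:3].T@(np.array(p)-P[:3,3]);return np.array([f["cx"]+f["fx"]*c[0]/-c[2],f["cy"]-f["fy"]*c[1]/-c[2]])
E
python3 - <<'E'
from h import *
f=load("top0");img=f["color"];hsv=cv2.cvtColor(img,cv2.COLOR_RGB2HSV).astype(int)
R={"yellow":(230,250,226,246,20,35,68),"green":(176,194,216,232,45,80,68),"blue":(196,213,220,236,100,130,68),"red":(358,380,200,234,-10,10,80)}
for k,(a,b,c,d,h0,h1,z) in R.items():
    s=hsv[c:d,a:b];h=s[...,0].copy();
    if k=="red": h[h>150]-=180
    m=((h>=h0)&(h<=h1)&(s[...,1]>110)&(s[...,2]>50)).astype(np.uint8)
    n,l,st,ce=cv2.connectedComponentsWithStats(m);i=1+np.argmax(st[1:,4])
    u,v=ce[i]+[a,c];print(k,st[i].tolist(),u,v,pz(f,u,v,z).round(1))
cv2.imwrite("pics/c1.png",cv2.resize(img[185:265,160:270],None,fx=7,fy=7,interpolation=cv2.INTER_CUBIC)[...,::-1])
cv2.imwrite("pics/c2.png",cv2.resize(img[190:265,325:390],None,fx=8,fy=8,interpolation=cv2.INTER_CUBIC)[...,::-1])
g=load("side0")["color"]
cv2.imwrite("pics/c3.png",cv2.resize(g[170:295,205:345],None,fx=5,fy=5,interpolation=cv2.INTER_CUBIC)[:600,:,::-1])
# depth check
P=f["pose"]
for u,v in [(242,236),(185,224),(368,212),(368,217),(368,222),(335,200),(215,240)]:
    D=np.median(f["depth"][v-1:v+2,u-1:u+2]);c=np.array([(u-f["cx"])/f["fx"],-(v-f["cy"])/f["fy"],-1.])*D;print(u,v,(P[:3,:3]@c+P[:3,3]).round(1))
E
```

```text
yellow [7, 5, 11, 10, 80] 242.1 235.625 [521.2 146.9  68. ]
green [4, 3, 10, 9, 66] 184.62121212121212 223.0 [559.1 334.7  68. ]
blue [3, 3, 10, 9, 68] 203.7058823529412 227.1764705882353 [546.6 272.3  68. ]
red [5, 7, 11, 21, 192] 367.5989583333333 217.25 [ 586.6 -257.3   80. ]
242 236 [519.9 147.2  68.7]
185 224 [555.7 332.8  70.8]
368 212 [ 603.3 -258.    83.7]
368 217 [ 587.4 -258.6   80.4]
368 222 [ 571.4 -258.8   79. ]
335 200 [ 643.  -153.8   60.2]
215 240 [505.9 235.9  57.6]
```

```bash
sleep 1
```

```text
(no output)
```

View pics/c1.png

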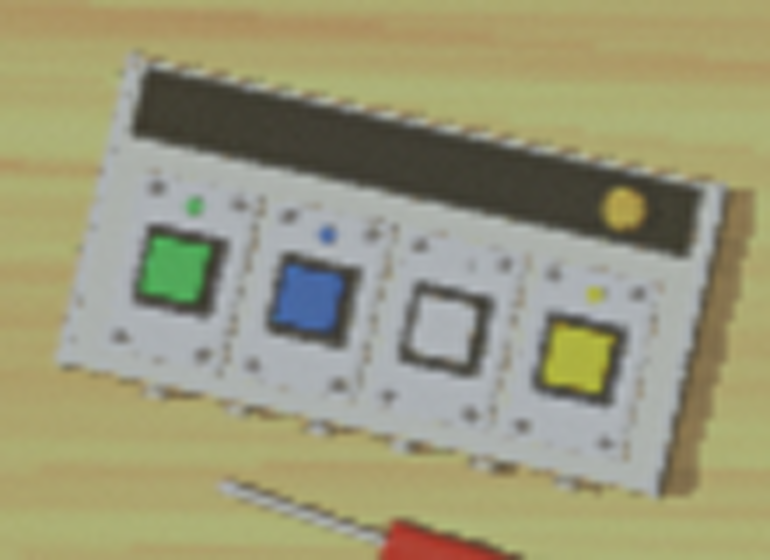

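View pics/c2.png

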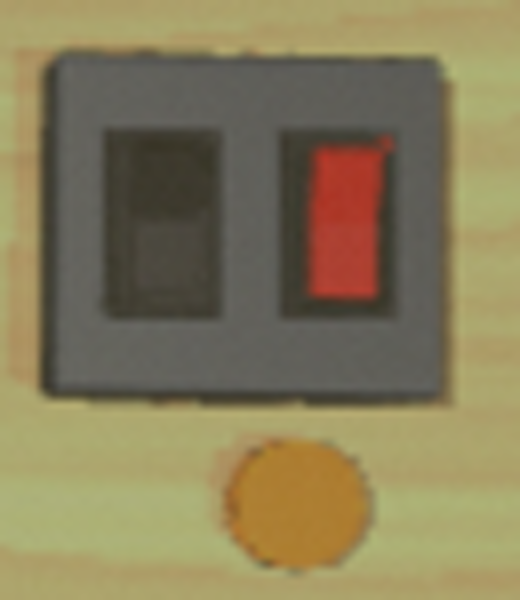

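View pics/c3.png

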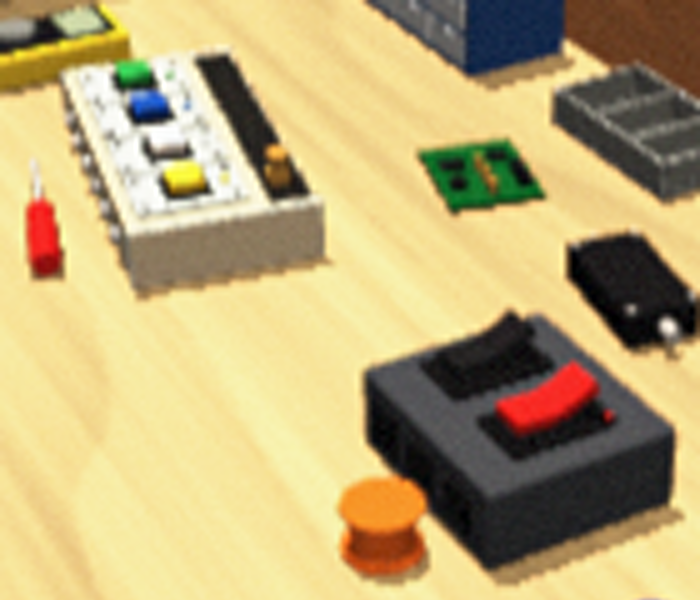

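```bash
python3 - <<'E'
from h import *
f=load("top0")
c=lambda x,y:((x+.5)/8-.5+325,(y+.5)/8-.5+190)
for n,x,y,z in [("near",344,300,78),("far",347,147,92.4),("bezTL",280,128,70),("bezBR",398,320,70),("bTL",105,128,70),("bBR",221,318,70),("boxTL",52,57,60),("boxTR",440,60,60),("boxBL",52,390,60),("boxBR",440,392,60)]:
    print(n,pz(f,*c(x,y),z).round(1))
d=lambda x,y:((x+.5)/7-.5+160,(y+.5)/7-.5+185)
for n,x,y in [("g",175,269),("b",310,298),("w",445,328),("y",579,357)]: print(n,pz(f,*d(x,y),68).round(1))
s=load("side0")
for k,p in dict(pivot=(586,-257,78),g=(558,334,68),y=(521,147,68)).items(): u=proj(s,p);print(k,u.round(1),((u-[205,170]+.5)*5-.5).round())
E
```

```text
near [ 555.  -257.6   78. ]
far [ 615.6 -256.4   92.4]
bezTL [ 625.  -232.8   70. ]
bezBR [ 547.8 -280.8   70. ]
bTL [ 623.9 -161.7   70. ]
bBR [ 547.4 -209.2   70. ]
boxTL [ 653.7 -140.8   60. ]
boxTR [ 655.  -299.5   60. ]
boxBL [ 517.5 -142.    60. ]
boxBR [ 519.3 -299.6   60. ]
g [559.1 334.9  68. ]
b [546.7 271.8  68. ]
w [533.8 208.8  68. ]
y [521.4 146.3  68. ]
pivot [313.7 249.2] [546. 398.]
g [230.9 182.6] [132.  65.]
y [241.3 203.3] [183. 168.]
```

send_rows(
  motion=[
    [0, 0, 0, 0, 0, 0, -0.16],
    [0, 0, 0, 0, 0, 0, -0.162],
    [0, -2.7, -4.9, 0, 0, 0, 0],
    [0, -2.7, -4.9, 0, 0, 0, 0],
    [0, -2.7, -4.9, 0, 0, 0, 0],
    [0, -2.7, -4.9, 0, 0, 0, 0],
    [0, -2.7, -4.9, 0, 0, 0, 0],
    [0, -2.7, -4.9, 0, 0, 0, 0],
  ],
  grip_force=20,
)

```text
clock: 1.1
tool_pos: [336.3, 226.1, 224.1]
ee_rot: [[-1.0, -0.001, -0.0], [-0.001, 1.0, -0.0], [0.0, -0.0, -1.0]]
ft_force: [1.8, -0.2, -0.3]
opening: 0.186
```

send_rows(
  motion=[
    [0, -2.7, -4.9, 0, 0, 0, 0],
    [0, -2.7, -4.9, 0, 0, 0, 0],
    [0, -2.7, -4.9, 0, 0, 0, 0],
    [0, -2.7, -4.9, 0, 0, 0, 0],
    [0, -2.7, -4.9, 0, 0, 0, 0],
    [0, -2.7, -4.9, 0, 0, 0, 0],
    [0, -2.7, -4.9, 0, 0, 0, 0],
    [0, 0, 0, 0, 0, 0, 0],
  ],
)

```text
clock: 2.1
tool_pos: [525.5, -118.1, 222.5]
ee_rot: [[-1.0, 0.005, -0.003], [0.005, 1.0, 0.0], [0.003, 0.0, -1.0]]
ft_force: [-0.1, -0.3, -0.3]
opening: 0.004
```

send_rows(
  motion=[
    [0, -2.65, -4.6, 0, 0, 0, 0],
    [0, -2.65, -4.65, 0, 0, 0, 0],
    [0, -2.65, -4.65, 0, 0, 0, 0],
    [0, 0, 0, 4, 0, 0, 0],
    [0, 0, 0, 4, 0, 0, 0],
    [0, 0, 0, 1.5, 0, 0, 0],
    [0, 0, 0, 0, 0, 0, 0],
    [0, 0, 0, 0, 0, 0, 0],
  ],
)

```text
clock: 3.1
tool_pos: [605.6, -254.1, 132.0]
ee_rot: [[-1.0, -0.001, 0.003], [-0.001, 1.0, -0.002], [-0.003, -0.002, -1.0]]
ft_force: [0.7, -0.6, -0.4]
opening: 0.005
```

```bash
python3 - <<'E'
from cell import env
import cv2,numpy as np
from h import *
s=env.read_state();print({k:np.round(v,3).tolist() for k,v in s.items()})
for n in("top","side"):
    f=env.grab_frame(n);np.savez(f"{n}1.npz",**f)
a=load("top1")["color"][150:270,310:430];b=load("side1")["color"][150:290,240:380]
cv2.imwrite("pics/d1.png",np.hstack([cv2.resize(a,(400,400),interpolation=3),cv2.resize(b,(400,400),interpolation=3)])[...,::-1])
E
```

```text
{'clock': 3.1, 'joint_positions': [-0.484, 0.353, 1.237, 0.0, 1.548, -2.055], 'joint_vel': [-0.003, -0.005, -0.012, 0.001, -0.002, 0.001], 'joint_torque': [0.021, -43.302, -28.73, -0.045, 0.072, 0.001], 'tool_pos': [605.635, -254.132, 132.031], 'ee_rot': [[-1.0, -0.001, 0.003], [-0.001, 1.0, -0.002], [-0.003, -0.002, -1.0]], 'ft_force': [0.663, -0.593, -0.419], 'moment': [0.039, 0.012, 0.002], 'opening': 0.005}
```

View pics/d1.png

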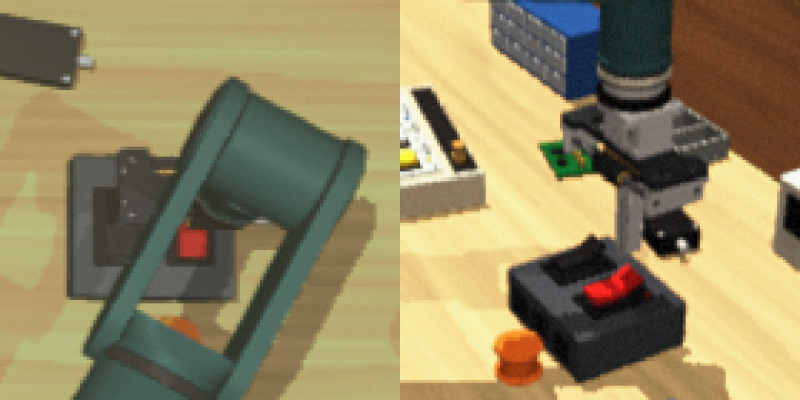

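The fingertips hang over the far half of the red rocker. In the side crop the tip is at (628,248) and the rocker's far end at (628,270). I'll lower with force feedback.

send_rows(
  motion=[
    [0, 0, -0.3, 1.0, 0, 0, 0],
    [0, 0, 0, 1.0, 0, 0, 0],
    [0, 0, 0, 0.5, 0, 0, 0],
    [0, 0, 0, 0.3, 0, 0, 0],
    [0, 0, 0, 0, 0, 0, 0],
    [0, 0, 0, 0, 0, 0, 0],
  ],
)

```text
clock: 3.95
tool_pos: [604.3, -257.0, 101.2]
ee_rot: [[-1.0, -0.0, -0.001], [-0.0, 1.0, 0.0], [0.001, 0.0, -1.0]]
ft_force: [-0.3, -0.5, 0.3]
opening: 0.006
```

send_rows(
  motion=[
    [0, 0, 0, 0.3, 0, 0, 0],
    [0, 0, 0, 0, 0, 0, 0],
    [0, 0, 0, 0, 0, 0, 0],
  ],
)

```text
clock: 4.32
tool_pos: [604.5, -257.1, 98.3]
ee_rot: [[-1.0, -0.0, -0.0], [-0.0, 1.0, 0.0], [0.0, 0.0, -1.0]]
ft_force: [0.1, 0.2, -0.2]
opening: 0.001
```

send_rows(
  motion=[
    [0, 0, 0, 0.2, 0, 0, 0],
    [0, 0, 0, 0, 0, 0, 0],
    [0, 0, 0, 0, 0, 0, 0],
  ],
)

```text
clock: 4.7
tool_pos: [604.6, -257.1, 97.3]
ee_rot: [[-1.0, -0.0, 0.0], [-0.0, 1.0, -0.0], [-0.0, -0.0, -1.0]]
ft_force: [-1.9, 0.3, 5.0]
opening: 0.005
```

send_rows(
  motion=[
    [0, 0, 0, 0.1, 0, 0, 0],
    [0, 0, 0, 0, 0, 0, 0],
    [0, 0, 0, 0, 0, 0, 0],
  ],
)

```text
clock: 5.08
tool_pos: [604.6, -257.1, 97.3]
ee_rot: [[-1.0, -0.0, 0.001], [-0.0, 1.0, -0.0], [-0.001, -0.0, -1.0]]
ft_force: [-3.8, 1.2, 8.3]
opening: 0.003
```

The tip has stopped at 78 mm and the force is rising, so this is the end stop. I'll push once more, lift clear and move aside to look.

send_rows(
  motion=[
    [0, 0, 0, 0.1, 0, 0, 0],
    [0, 0, 0, 0, 0, 0, 0],
    [0, 0, 0, -0.5, 0, 0, 0],
    [0, 0, 0, -2, 0, 0, 0],
    [0, 0, 0, -3.5, 0, 0, 0],
    [0, 0, 0, -3.5, 0, 0, 0],
    [0, 0, 4, 0, 0, 0, 0],
    [0, 0.5, 5, 0, 0, 0, 0],
  ],
)

```text
clock: 6.08
tool_pos: [600.2, -167.3, 190.8]
ee_rot: [[-1.0, 0.002, 0.003], [0.002, 1.0, -0.001], [-0.003, -0.001, -1.0]]
ft_force: [0.5, -0.3, -0.2]
opening: 0.002
```

send_rows(
  motion=[
    [0, 1.2, 5.5, 0, 0, 0, 0.1],
    [0, 1.2, 5.5, 0, 0, 0, 0.1],
    [0, 1.0, 5.5, 0, 0, 0, 0],
    [0, 1.0, 5.5, 0, 0, 0, 0],
    [0, 0, 0, 0, 0, 0, 0],
    [0, 0, 0, 0, 0, 0, 0],
  ],
)

```text
clock: 6.82
tool_pos: [583.6, 55.2, 189.9]
ee_rot: [[-0.98, 0.198, 0.001], [0.198, 0.98, -0.001], [-0.001, -0.001, -1.0]]
ft_force: [-0.4, -0.6, 0.0]
opening: 0.006
```

```bash
python3 - <<'E'
from cell import env
import cv2,numpy as np
from h import *
for n in("top","side"):
    f=env.grab_frame(n);np.savez(f"{n}2.npz",**f)
a=load("top2")["color"][185:265,320:400];b=load("side2")["color"][210:290,270:350]
cv2.imwrite("pics/d2.png",np.hstack([cv2.resize(a,(400,400),interpolation=3),cv2.resize(b,(400,400),interpolation=3)])[...,::-1])
E
```

```text
(no output)
```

View pics/d2.png

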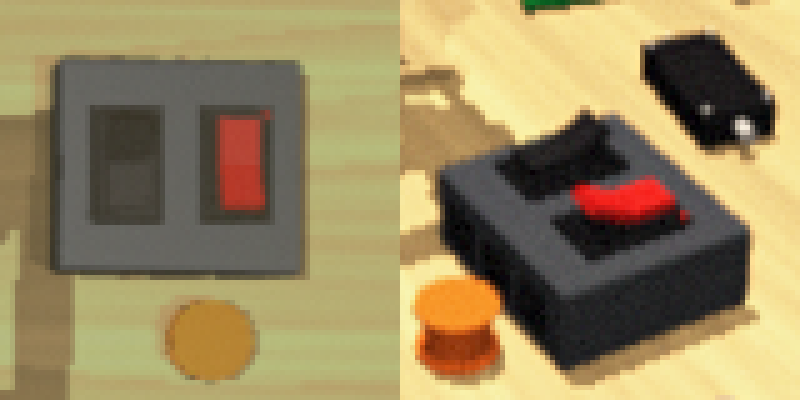

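The red rocker is on, with its far half level and its near half raised (crop (640,195)). The black rocker is unchanged. Next is the yellow key.

send_rows(
  motion=[
    [0, 4, 3.9, 0, 0, 0, 0],
    [0, 3.92, 3.82, 0, 0, 0, 0],
    [0, 0, 0, 0, 0, 0, 0],
    [0, 0, 0, 4, 0, 0, 0],
    [0, 0, 0, 3, 0, 0, 0],
    [0, 0, 0, 1, 0, 0, 0],
    [0, 0, 0, 0, 0, 0, 0],
    [0, 0, 0, 0, 0, 0, 0],
  ],
)

```text
clock: 7.92
tool_pos: [522.4, 146.6, 111.2]
ee_rot: [[-0.98, 0.199, 0.003], [0.199, 0.98, 0.0], [-0.003, 0.001, -1.0]]
ft_force: [0.2, 0.7, 1.4]
opening: 0.007
```

```bash
python3 - <<'E'
from cell import env
import cv2,numpy as np
from h import *
for n in("top","side"):
    f=env.grab_frame(n);np.savez(f"{n}3.npz",**f)
a=load("top3")["color"][180:270,170:260];b=load("side3")["color"][150:240,190:280]
cv2.imwrite("pics/d3.png",np.hstack([cv2.resize(a,(400,400),interpolation=3),cv2.resize(b,(400,400),interpolation=3)])[...,::-1])
print(env.read_state()["tool_pos"])
E
```

```text
[522.19296129 146.8956804  111.17847876]
```

View pics/d3.png

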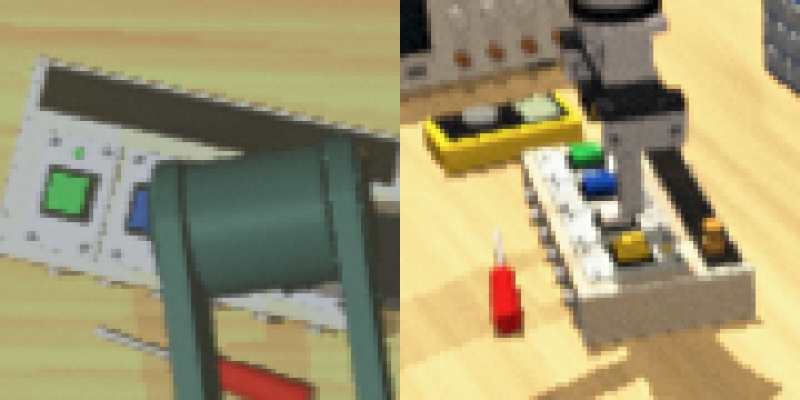

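The tip is above the yellow cap (side crop: tip (628,220), cap (632,245)). Lowering now.

send_rows(
  motion=[
    [0, 0, 0, 1.2, 0, 0, 0],
    [0, 0, 0, 0.8, 0, 0, 0],
    [0, 0, 0, 0.3, 0, 0, 0],
    [0, 0, 0, 0, 0, 0, 0],
    [0, 0, 0, 0, 0, 0, 0],
  ],
)

```text
clock: 8.65
tool_pos: [521.1, 147.0, 86.5]
ee_rot: [[-0.98, 0.198, 0.0], [0.198, 0.98, 0.0], [-0.0, 0.0, -1.0]]
ft_force: [0.9, 0.3, 0.1]
opening: 0.003
```

send_rows(
  motion=[
    [0, 0, 0, 0.3, 0, 0, 0],
    [0, 0, 0, 0, 0, 0, 0],
    [0, 0, 0, 0, 0, 0, 0],
  ],
)

```text
clock: 9.02
tool_pos: [521.3, 147.0, 83.7]
ee_rot: [[-0.98, 0.198, 0.001], [0.198, 0.98, 0.0], [-0.001, 0.0, -1.0]]
ft_force: [0.5, 1.0, 0.6]
opening: 0.002
```

send_rows(
  motion=[
    [0, 0, 0, 0.3, 0, 0, 0],
    [0, 0, 0, 0, 0, 0, 0],
    [0, 0, 0, 0, 0, 0, 0],
  ],
)

```text
clock: 9.4
tool_pos: [521.4, 147.0, 81.2]
ee_rot: [[-0.98, 0.198, 0.001], [0.198, 0.98, 0.0], [-0.001, 0.0, -1.0]]
ft_force: [-2.2, -0.6, 4.6]
opening: 0.004
```

send_rows(
  motion=[
    [0, 0, 0, 0.1, 0, 0, 0],
    [0, 0, 0, 0, 0, 0, 0],
    [0, 0, 0, 0, 0, 0, 0],
  ],
)

```text
clock: 9.78
tool_pos: [521.4, 147.0, 81.1]
ee_rot: [[-0.98, 0.198, 0.001], [0.198, 0.98, 0.0], [-0.001, 0.001, -1.0]]
ft_force: [-2.6, -0.5, 9.3]
opening: 0.005
```

send_rows(
  motion=[
    [0, 0, 0, 0.1, 0, 0, 0],
    [0, 0, 0, 0, 0, 0, 0],
    [0, 0, 0, -0.5, 0, 0, 0],
    [0, 0, 0, -2, 0, 0, 0],
    [0, 0, 0, -3, 0, 0, 0],
    [0, 0, 0, -3, 0, 0, 0],
    [0, 0, 4, 0, 0, 0, 0],
    [0, 0, 5, 0, 0, 0, 0],
  ],
)

```text
clock: 10.78
tool_pos: [539.3, 235.3, 163.4]
ee_rot: [[-0.98, 0.201, 0.0], [0.201, 0.98, -0.0], [-0.0, -0.0, -1.0]]
ft_force: [0.2, 0.4, 0.2]
opening: 0.005
```

send_rows(
  motion=[
    [0, 0, 5, 0, 0, 0, 0],
    [0, 0, 5.1, 0, 0, 0, 0],
    [0, 0, 0, 0, 0, 0, 0],
    [0, 0, 0, 0, 0, 0, 0],
    [0, 0, 0, 0, 0, 0, 0],
  ],
)

```text
clock: 11.4
tool_pos: [558.9, 332.8, 163.4]
ee_rot: [[-0.98, 0.2, -0.0], [0.2, 0.98, -0.001], [0.0, -0.001, -1.0]]
ft_force: [0.9, 0.2, -0.0]
opening: 0.004
```

```bash
python3 - <<'E'
from cell import env
import cv2,numpy as np
from h import *
for n in("top","side"):
    f=env.grab_frame(n);np.savez(f"{n}4.npz",**f)
a=load("top4")["color"][180:270,170:260];b=load("side4")["color"][150:240,190:280];c=load("side0")["color"][150:240,190:280]
r=lambda i:cv2.resize(i,(400,400),interpolation=3)
cv2.imwrite("pics/d4.png",np.hstack([r(c),r(b)])[...,::-1])
f=load("top4");P=f["pose"]
for g in(load("top0"),f):
    for u,v in [(242,236),(223,232)]:
        D=np.median(g["depth"][v-2:v+3,u-2:u+3]);q=np.array([(u-f["cx"])/f["fx"],-(v-f["cy"])/f["fy"],-1.])*D;print(u,v,(P[:3,:3]@q+P[:3,3]).round(1))
E
```

```text
242 236 [519.9 147.2  68.8]
223 232 [531.9 209.3  67.4]
242 236 [520.2 147.8  61.6]
223 232 [532.  209.3  67.1]
```

View pics/d4.png

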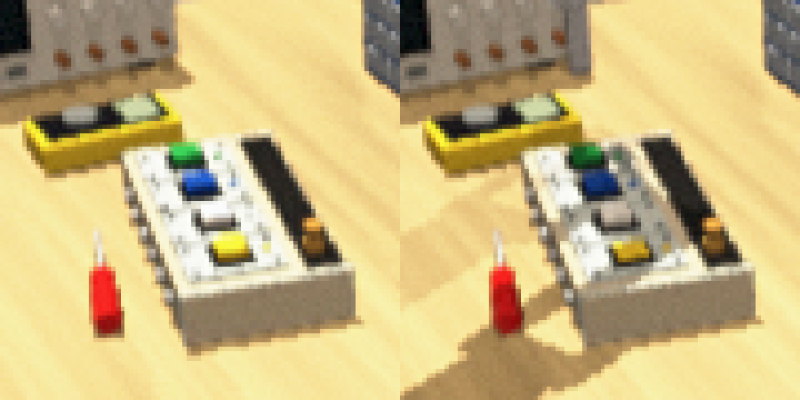

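Yellow stays down: its depth went from 68.8 to 61.6 mm, and white is unchanged. Next I'll press green.

send_rows(
  motion=[
    [0, 0, 0.2, 3.5, 0, 0, 0],
    [0, 0, 0, 2.2, 0, 0, 0],
    [0, 0, 0, 0, 0, 0, 0],
    [0, 0, 0, 0, 0, 0, 0],
  ],
)

```text
clock: 12.0
tool_pos: [560.0, 335.9, 107.9]
ee_rot: [[-0.98, 0.199, 0.002], [0.199, 0.98, 0.001], [-0.002, 0.001, -1.0]]
ft_force: [0.7, 0.1, 0.9]
opening: 0.009
```

```bash
python3 - <<'E'
from cell import env
import cv2,numpy as np
from h import *
b=env.grab_frame("side")["color"][130:210,190:270]
cv2.imwrite("pics/d5.png",cv2.resize(b,(480,480),interpolation=3)[...,::-1])
print(env.read_state()["tool_pos"])
E
```

```text
[560.28252147 336.17875938 108.47087844]
```

View pics/d5.png

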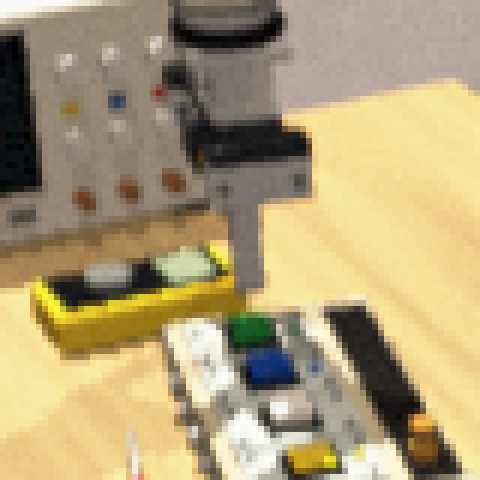

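The tip (250,285) is right above the green cap (250,328).

send_rows(
  motion=[
    [0, 0, -0.1, 1.0, 0, 0, 0],
    [0, 0, 0, 0.8, 0, 0, 0],
    [0, 0, 0, 0.4, 0, 0, 0],
    [0, 0, 0, 0.3, 0, 0, 0],
    [0, 0, 0, 0.2, 0, 0, 0],
    [0, 0, 0, 0.1, 0, 0, 0],
    [0, 0, 0, 0, 0, 0, 0],
    [0, 0, 0, 0, 0, 0, 0],
  ],
)

```text
clock: 13.05
tool_pos: [559.1, 335.0, 81.2]
ee_rot: [[-0.98, 0.198, 0.001], [0.198, 0.98, 0.0], [-0.001, 0.0, -1.0]]
ft_force: [-3.9, -2.6, 9.8]
opening: 0.007
```

Green is fully down at 9.8 N. I'll hold it there.

send_rows(
  motion=[
    [0, 0, 0, 0.1, 0, 0, 0],
    [0, 0, 0, 0, 0, 0, 0],
    [0, 0, 0, 0, 0, 0, 0],
    [0, 0, 0, 0, 0, 0, 0],
    [0, 0, 0, 0, 0, 0, 0],
    [0, 0, 0, 0, 0, 0, 0],
    [0, 0, 0, 0, 0, 0, 0],
    [0, 0, 0, 0, 0, 0, 0],
  ],
)

```text
clock: 14.05
tool_pos: [559.1, 335.1, 81.1]
ee_rot: [[-0.98, 0.198, 0.001], [0.198, 0.98, 0.0], [-0.001, 0.001, -1.0]]
ft_force: [-5.0, -3.0, 13.1]
opening: 0.003
```

send_rows(
  motion=[
    [0, 0, 0, 0, 0, 0, 0],
    [0, 0, 0, 0, 0, 0, 0],
    [0, 0, 0, 0, 0, 0, 0],
    [0, 0, 0, 0, 0, 0, 0],
    [0, 0, 0, 0, 0, 0, 0],
    [0, 0, 0, 0, 0, 0, 0],
    [0, 0, 0, 0, 0, 0, 0],
    [0, 0, 0, 0, 0, 0, 0],
  ],
)

```text
clock: 15.05
tool_pos: [559.1, 335.0, 81.1]
ee_rot: [[-0.98, 0.198, 0.001], [0.198, 0.98, 0.0], [-0.001, 0.0, -1.0]]
ft_force: [-4.8, -3.4, 12.5]
opening: 0.005
```

send_rows(
  motion=[
    [0, 0, 0, 0, 0, 0, 0],
    [0, 0, 0, -0.5, 0, 0, 0],
    [0, 0, 0, -2, 0, 0, 0],
    [0, 0, 0, -4, 0, 0, 0],
    [0, 0, 0, -4, 0, 0, 0],
    [0, 4, 0, -3, 0, 0, 0],
    [0, 5, 0, 0, 0, 0, 0],
    [0, 5, 0, 0, 0, 0, 0],
  ],
)

```text
clock: 16.05
tool_pos: [421.1, 363.5, 213.9]
ee_rot: [[-0.98, 0.199, 0.002], [0.199, 0.98, 0.002], [-0.001, 0.002, -1.0]]
ft_force: [-0.3, 0.3, -0.6]
opening: 0.007
```

send_rows(
  motion=[
    [0, 4, 0, 0, 0, 0, 0],
    [0, 0, 0, 0, 0, 0, 0],
    [0, 0, 0, 0, 0, 0, 0],
    [0, 0, 0, 0, 0, 0, 0],
  ],
)

```text
clock: 16.55
tool_pos: [383.8, 370.6, 212.4]
ee_rot: [[-0.98, 0.2, 0.0], [0.2, 0.98, -0.0], [-0.0, 0.0, -1.0]]
ft_force: [-0.8, -0.7, 0.2]
opening: 0.003
```

```bash
python3 - <<'E'
from cell import env
import cv2,numpy as np
from h import *
for n in("top","side"):
    f=env.grab_frame(n);np.savez(f"{n}6.npz",**f)
print(env.read_state()["clock"])
cv2.imwrite("pics/t6.png",load("top6")["color"][...,::-1])
b=load("side6")["color"][160:290,190:350];c=load("side0")["color"][160:290,190:350]
cv2.imwrite("pics/s6.png",np.hstack([cv2.resize(i,(400,325),interpolation=3) for i in(c,b)])[...,::-1])
g=load("top0");f=load("top6");P=f["pose"]
for u,v in [(242,235),(223,231),(204,227),(185,223),(368,212),(368,222),(345,212),(345,222)]:
  for k in(g,f):
    D=np.median(k["depth"][v-2:v+3,u-2:u+3]);q=np.array([(u-f["cx"])/f["fx"],-(v-f["cy"])/f["fy"],-1.])*D;print(u,v,(P[:3,:3]@q+P[:3,3]).round(1))
E
```

```text
16.65
242 235 [523.2 147.2  69.1]
242 235 [523.5 147.9  61.4]
223 231 [535.2 209.4  67. ]
223 231 [535.1 209.1  69.7]
204 227 [547.1 271.1  69.6]
204 227 [547.1 271.3  68.2]
185 223 [559.1 333.2  69.5]
185 223 [559.1 333.4  68.5]
368 212 [ 603.  -257.5   86.7]
368 212 [ 603.6 -258.6   80.1]
368 222 [ 571.3 -258.6   80.3]
368 222 [ 570.8 -257.5   87.6]
345 212 [ 601.8 -183.6   87.2]
345 212 [ 601.8 -183.6   87. ]
345 222 [ 570.2 -184.8   78.7]
345 222 [ 570.2 -184.9   77.5]
```

View pics/t6.png

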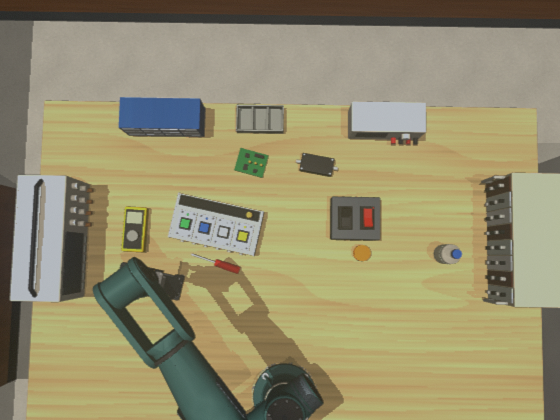

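View pics/s6.png

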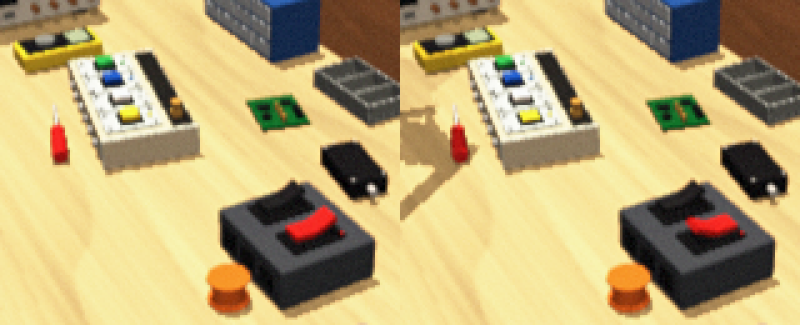

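The pictures show red on, yellow down, green back up, and black, blue and white as they were. Nothing has moved from its place (screwdriver (217,263), adapter (249,214), spool (362,253)). The arm is clear of everything.

```bash
python3 -c "
from cell import env
print(env.sign_off())"
```

```text
the job is handed in; nothing more can be done
None
```

I switched on the red rocker, latched the yellow key and fired the green key in that order, then handed the job in at about 16.7 s.

- **Red rocker:** I pushed the far half down to its end stop, with the fingertip at 78 mm and at least 8 N. The last depth check has the far half lowered from 87 to 80 mm and the near half raised from 80 to 88 mm.
- **Yellow key:** I pressed it to its stop with at least 9 N. It stayed down, with its top going from 69 to 61 mm.
- **Green key:** I held it fully down for at least 2.1 s at 10–13 N, then let go. It came back up to 68.5 mm.
- **Left alone:** The black rocker and the blue and white keys read as before, within 1–3 mm of depth noise. The loose items look unmoved in both cameras, and the arm was clear of everything.

No check failed or disagreed.

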